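Find the hidden release and pop the stock drawer

ROBOT

A 6-joint arm with a two-finger parallel gripper is mounted at the origin on the work surface; the furniture and walls round the work are solid. World frame = base frame: x ahead of the robot, y to its left, z up, the work surface at z = 0. Lengths are in m, angles in rad, forces in N, time in s.
With the tool pointing down it reaches from about 0.3 to 0.875 m from the base axis. Payload 6.4 kg.
Tool frame: the origin (TCP) lies on the centre line of the jaws, within the pads' length; the fingertips stand ahead of it and the grasp point (between the pads) lies 8 mm behind it (env.finger_overhang is the z of the fingertips in the tool frame, in m); z points along the fingers, y is the line along which they close (so a half turn about z gives the same grasp; the last joint's range is limited). The gripper opens to 88 mm and grips with 3 to 60 N. Pads are 18 mm wide; open, the fingers measure 123 mm over their backs; the gripper's body (75 mm by 187 mm) begins 45 mm behind the grasp point.
Start: joints at [-1.322, 0.181, 1.607, -0, 1.354, -0.206], TCP at [0.253, -0.517, 0.25] pointing down, gripper open.
Joint ranges: [-2.99, 2.99], [-0.89, 2.07], [0.3, 2.58], [-1.14, 4.28], [0, 2.63], [-3.12, 3.12]. Speed limits (rad/s): [2.57, 2.57, 3.01, 3.14, 3.14, 3.14].

INTERFACE

Orientations are given as a unit quaternion [w, x, y, z].
In Python, from workcell import env, viewer gives the robot as it stands.
- The arm moves only by the tool move_arm, never from a script. Its arguments are lists of equal length, an entry for each row: "xyz": the shift along the world's x, y, z in cm, a list of three; "spin": the turn about the world's z in rad; "gripper": the opening, from 0 (shut) to 1 (fully open). A call has 1 to 20 rows; each row shifts and turns the commanded pose from where the row before left it; what a row does not reach is not made up. A row lasts 1/12 s, in which the tool goes at most 41.7 mm and 7.16 degrees, less where a joint would pass 70% of its speed; a pose out of reach is approached as far as the arm can. A call is refused whole if a number of a shift passes 4.17 or a number of a turn 0.125, either way. A call with a gripper value outside its range is refused whole. The fingers move at their own pace and stop on an object; "grip_force" is the grip in N (left out, the last holds). Time passes only in rows, so rows that do not move let the fingers close. It gives the time, the measured TCP pose, the force, the opening and the grip force at its end, in the units of the state.
- env.get_state(): the state, without advancing time (a new reading comes with each control period).
- viewer.snapshot(name): name is "side" or "top"; returns the picture (400x640x3 uint8, red, green, blue); there is no depth.
- viewer.get_calibration(name): a dict with "camera_matrix" (3x3 intrinsics, pixels), "k1" (the pictures are not rectified: a ray, as slopes to the right and down, at radius r is drawn at 1 + k1 r^2 times it, then the intrinsics apply), "cam_to_world" (4x4, takes a point from camera to world coordinates). Camera axes: x right, y down, z forward; pixel columns grow to the right and rows downward; lengths in m; the calibration is good to about 2 mm. A picture is of the moment at which its call begins. get_calibration takes no time and is no camera call.
- env.hand_in(): hands the job in; it is judged then, once.
The state is a dict: "clock": time; "joints": joint angles; "qd": joint speeds; "tau": joint torques, N m; "position": TCP position; "ee_rot": TCP orientation; "wrist_force": force on the tool from outside, world axes, zero at the start; "ft_torque": the same for the moment, N m; "opening": finger opening in m; "grasp_force": force on a finger pad.
Only numpy, scipy, OpenCV 4.12 (cv2) and the standard library are available. Lean on these libraries where they do the work, as an engineer would, in place of code of your own. Each camera call takes 0.05 s, during which the arm holds its last target. There are 200 camera calls.

TASK

The flat blue stock box has a drawer with no handle; its release is hidden in a groove somewhere along the raised black rail at the back of its top. Start with a fingertip of the closed gripper on the brass end of the rail, feel along the top for the groove, and press inside it, without using brute force, until the drawer has come fully out, then withdraw. Grasp nothing, do not touch the drawer itself, and leave the lighter, the red tin and the pliers where they are.

Things in the scene. Friction and masses are not known exactly. Their poses are not given: they have to be found in the camera images.
- stock_box: blue box with a cork-topped deck, 130 (x) x 270 (y) x 50 mm high, fixed to the bench at a place and angle that vary. Origin: centre of its underside, on the work surface; x points to its back, y along the rail to the brass end, z up. Closed fingertips fit the groove with the closing direction across the rail (along x)
- rail_mid (a point): middle of the rail's flat top, at x = +46, y = 0, z = 80 mm of the box, same axes. The black rail is 22 mm wide, 30 mm high above the deck, and runs along y from -135 mm to +108 mm, then the brass end to +138. The release groove crosses it at an untold place wholly within y = -108 to +108: 36 mm long along y, open to front and back; its floor, a black pad, is 10 mm down. All else on top is level and rigid
- brass_end: the brass end of the rail, fixed, a block 22 (x) x 30 (y) x 30 mm, its top level with the rail's. Origin: centre of its underside, on the deck 50 mm above the work surface, at x = +46, y = +123 mm of the stock box; same axes as the box
- drawer (a joint): how far the drawer has come out of the box's front (towards the box's -x): 0 shut, 0.036 m fully out. It is geared to the pad in the groove: the pad goes straight down 8 mm, the drawer comes out 4.5 mm for each mm. Pressing takes about 5 N all the way to a hard stop; pad and drawer stay where they are left, with no spring return
- drawer_front (a point): centre of the outer face of the drawer's wooden front (244 mm wide, 39 mm high), in the box's front face; same axes as the box. Not to be touched
- lighter: blue lighter 24 x 80 x 12 mm, lying loose on the deck in front of the rail. Origin: centre of its underside
- red_tin: red tin with a pale lid, diameter 45 mm, 50 mm high, standing loose on the table beside the box. Origin: centre of its underside
- pliers: blue-handled pliers 28 x 154 x 11 mm, lying loose on the table at the brass-end side of the box. Origin: centre of their underside

How it is judged:
By the outcome, as a careful person would: the job done as asked, in the order asked, and still so for the second after the job is handed in, with the robot touching nothing.
It also fails if it takes over 72 s, if anything falls off the work surface, if the arm or the gripper's body presses on something with over 40 N, if the wrist force passes 120 N, or if a joint passes its speed limit or range.

## Working session

There is one attempt and no reset: what is moved stays moved. The work goes in short steps, Python scripts to look and compute and a tool call to move; the robot and the scene stay as the last step left them, time stands still between calls to the robot, and variables do not carry over. Pictures are saved under pics/ and viewed, at most 10 in all, crops included, and the job is handed in when it is done.

Besides the shell and the picture viewer there is one more tool, called after "Emit:" as name(argument=value, ...), one argument or row to a line, values as JSON. move_arm: Moves the arm, as the interface text tells. Its arguments: {"type":"object","properties":{"xyz":{"type":"array","items":{"type":"array","items":{"type":"number"}}},"spin":{"type":"array","items":{"type":"number"}},"gripper":{"type":"array","items":{"type":"number"}},"grip_force":{"type":"number"}},"required":["xyz","spin","gripper"]}

```bash
mkdir -p pics; python3 - <<'E'
from workcell import env, viewer
import cv2
for n in("side","top"):
    cv2.imwrite(f"pics/{n}0.png",viewer.snapshot(n)[:,:,::-1]); c=viewer.get_calibration(n);print(c)
print(env.get_state(),env.finger_overhang)
E
```

```text
{'camera_matrix': array([[443.47085372,   0.        , 311.5491695 ],
       [  0.        , 443.47085372, 201.3810796 ],
       [  0.        ,   0.        ,   1.        ]]), 'k1': -0.03202983774193373, 'cam_to_world': array([[-0.94054105, -0.17002201,  0.29406641,  0.24353949],
       [-0.33887118,  0.40994489, -0.84682437,  0.84091875],
       [ 0.02342776, -0.89612371, -0.44318556,  0.52518444],
       [ 0.        ,  0.        ,  0.        ,  1.        ]])}
{'camera_matrix': array([[420.14258606,   0.        , 318.00706091],
       [  0.        , 420.14258606, 200.27331028],
       [  0.        ,   0.        ,   1.        ]]), 'k1': -0.09779552922540365, 'cam_to_world': array([[ 0.00848879, -0.99278503,  0.11960695,  0.43129414],
       [-0.9999069 , -0.00970523, -0.00959155, -0.00901754],
       [ 0.01068316, -0.1195144 , -0.99277499,  0.92703811],
       [ 0.        ,  0.        ,  0.        ,  1.        ]])}
{'clock': 0.1, 'joints': array([-1.32231744e+00,  1.81501416e-01,  1.60787064e+00, -2.00331928e-05,
        1.35381763e+00, -2.06281375e-01]), 'qd': array([-0.00149476, -0.00056807, -0.00333582, -0.00173289,  0.0007199 ,
       -0.00012176]), 'tau': array([ 9.19933736e-04, -4.34817016e+01, -3.42695975e+01,  7.03442632e-02,
        3.40362301e-02, -4.80223264e-05]), 'position': array([ 0.25247183, -0.51609717,  0.24889879]), 'ee_rot': array([-7.98134033e-04,  9.74259525e-01,  2.25427903e-01, -2.66243179e-05]), 'wrist_force': array([ 0.59910197, -0.19139539, -0.72322258]), 'ft_torque': array([0.01697355, 0.05526186, 0.02763999]), 'grasp_force': 0.0, 'opening': 0.08800255382931263} 0.011
```

View pics/top0.png

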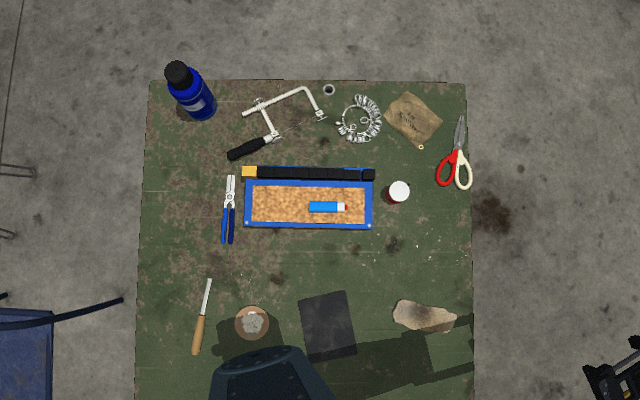

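View pics/side0.png

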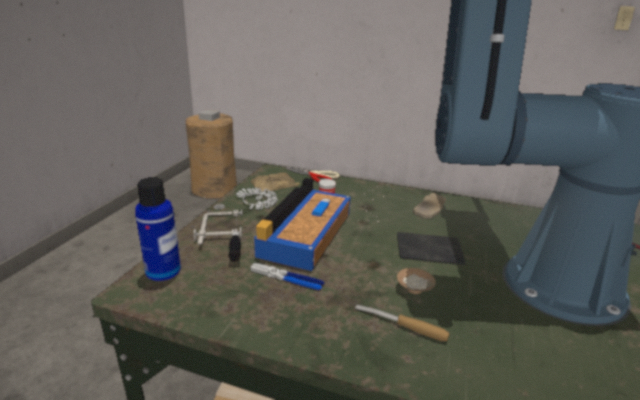

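The top view shows the rail running from its brass end at about (249,171) to (375,174), with the deck below it. The lighter is at (327,207), the tin at (398,192) and the pliers at (229,208).

```bash
cat > h.py <<'E'
import numpy as np, cv2
from workcell import env, viewer
def ray(n,uv,z):
    c=viewer.get_calibration(n);K=c["camera_matrix"];T=c["cam_to_world"]
    d=((uv[0]-K[0,2])/K[0,0],(uv[1]-K[1,2])/K[1,1]);r=np.hypot(*d);s=r
    for _ in range(20): s=r/(1+c["k1"]*s*s)
    f=s/r if r else 1
    v=T[:3,:3]@[d[0]*f,d[1]*f,1];return T[:3,3]+v*(z-T[2,3])/v[2]
E
python3 - <<'E'
from h import *
im=cv2.imread("pics/top0.png");hsv=cv2.cvtColor(im,cv2.COLOR_BGR2HSV)
w=np.zeros(im.shape[:2],np.uint8);w[160:240,235:385]=255
br=cv2.inRange(hsv,(12,100,140),(32,255,255))&w; br[:,262:]=0
bl=cv2.inRange(hsv,(0,0,0),(180,255,50))&w; bl[185:]=0
blue=cv2.inRange(hsv,(105,120,60),(125,255,255))&w
for nm,m in(("brass",br),("black",bl),("blue",blue)):
    n,l,st,ce=cv2.connectedComponentsWithStats(m);k=1+np.argmax(st[1:,4]);c=cv2.findContours((l==k).astype(np.uint8),0,1)[0][0]
    r=cv2.minAreaRect(c);print(nm,st[k],ce[k],r)
    for z in(.05,.08):
        print(z,[ray("top",p,z)[:2].round(4).tolist() for p in cv2.boxPoints(r)], ray("top",ce[k],z).round(4))
a=cv2.resize(im[158:238,236:386],None,fx=5.3,fy=5.3,interpolation=cv2.INTER_CUBIC)
b=cv2.resize(cv2.imread("pics/side0.png")[170:275,245:365],None,fx=1,fy=1)
cv2.imwrite("pics/z0.png",cv2.convertScaleAbs(a,alpha=1.8,beta=20))
E
```

```text
brass [252 186  10  35 326] [256.83128834 203.38957055] ((256.5, 203.0), (34.0, 9.0), 90.0)
0.05 [[0.566, 0.1222], [0.5661, 0.1032], [0.4942, 0.1014], [0.494, 0.1203]] [0.5291 0.111  0.05  ]
0.08 [[0.5614, 0.1178], [0.5615, 0.0993], [0.4921, 0.0976], [0.4919, 0.1159]] [0.5258 0.1069 0.08  ]
black [ 257  166  103   15 1199] [306.94161802 173.30608841] ((307.9959716796875, 173.17431640625), (102.29792022705078, 11.973506927490234), 1.3322198390960693)
0.05 [[0.5833, 0.1127], [0.6091, 0.1128], [0.6062, -0.1047], [0.5803, -0.104]] [0.5943 0.0065 0.05  ]
0.08 [[0.5781, 0.1085], [0.603, 0.1087], [0.6002, -0.1014], [0.5752, -0.1007]] [0.5887 0.0059 0.08  ]
blue [ 243  165  130   64 2113] [309.93043067 198.29152863] ((308.1748962402344, 196.51754760742188), (128.9824676513672, 61.0313606262207), 1.4878674745559692)
0.05 [[0.4826, 0.1391], [0.6125, 0.1396], [0.608, -0.135], [0.4781, -0.1307]] [ 5.41e-01 -5.00e-04  5.00e-02]
0.08 [[0.4809, 0.134], [0.6063, 0.1345], [0.602, -0.1307], [0.4765, -0.1265]] [ 0.5372 -0.0008  0.08  ]
```

View pics/z0.png

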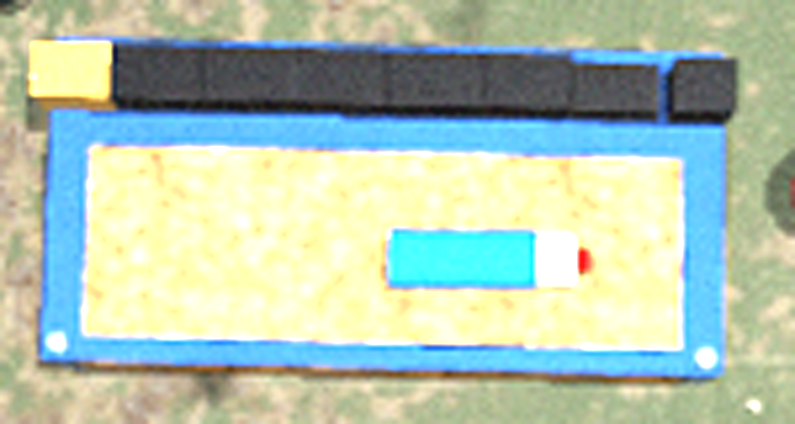

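```bash
python3 - <<'E'
from h import *
P=lambda u,v,z:ray("top",(u/5.3+236-.4,v/5.3+158-.4),z)[:2]
A=P(29,40,.08);B=P(734,58,.08);d=A-B;L=np.hypot(*d);y=d/L;x=np.array([y[1],-y[0]]);print(A,B,L,"want .273, yaw",np.arctan2(-y[0],y[1]))
# box y=+138/-135, back edge x=57
O=(A+B)/2-y*.0015-x*.057
print("O",O)
for p,z in(((42,362),.05),((718,378),.05),((50,112),.05),((113,42),.08)):
    q=P(*p,z)-O;print("box",q@x,q@y)
for u in(573,658,670):
    for z in(.07,.08):
        q=P(u,70,z)-O;print("groove",u,z,q@x,q@y)
for yy in(.123,.0,-.09):print(yy,O+x*.046+y*yy)
E
```

```text
[0.60452089 0.14156588] [ 0.60021329 -0.1320167 ] 0.2736164860475196 want .273, yaw -0.01574384464875142
O [0.54535054 0.00417214]
box -0.06597367057518023 0.13256878777015849
box -0.06557934701017752 -0.13426726216722817
box 0.033957623432832394 0.13388257717465568
box 0.05698458610461343 0.10559709831218081
groove 573 0.07 0.052473831771500654 -0.07348022419181097
groove 573 0.08 0.05053332937766705 -0.07279768079544119
groove 658 0.07 0.05338850063220891 -0.10684270571571745
groove 658 0.08 0.051437325797410706 -0.10577088579558117
groove 670 0.07 0.053519283495695 -0.11156031946314401
groove 670 0.08 0.05156658267433519 -0.11043345398895457
0.123 [0.59328125 0.12643271]
0.0 [0.59134484 0.00344795]
-0.09 [ 0.58992795 -0.08654089]
```

The back-edge length comes out at 273.6 mm (273 expected), so the box pose is good. A lowered section of the rail, at about y = -73 to -107 mm of the box, looks like the groove. I'll set out for the brass end and confirm the groove by touch.

Emit:
move_arm(
  xyz=[
    [1.7,3.2,0],
    [1.7,3.2,0],
    [1.7,3.2,0],
    [1.7,3.2,0],
    [1.7,3.2,0],
    [1.7,3.2,0],
    [1.7,3.2,0],
    [1.7,3.2,0],
    [1.7,3.2,0],
    [1.7,3.2,0],
    [1.7,3.2,0],
    [1.7,3.2,0],
    [1.7,3.2,0],
    [1.7,3.2,0],
    [1.7,3.2,0],
    [1.7,3.2,0],
    [1.7,3.2,0],
    [1.7,3.2,0],
    [1.7,3.2,0],
    [1.7,3.2,0],
  ],
  spin=[0.055,0.055,0.055,0.055,0.055,0.055,0.055,0.055,0.055,0.055,0.055,0.055,0.055,0.055,0.055,0.055,0.055,0.055,0.055,0.055],
  gripper=[0,0,0,0,0,0,0,0,0,0,0,0,0,0,0,0,0,0,0,0],
  grip_force=10,
)

```text
clock: 1.77
position: [0.5929, 0.1253, 0.2492]
ee_rot: [-0.0, 0.712, 0.702, -0.0]
wrist_force: [1.1, -0.2, 0.0]
opening: 0.0007
grasp_force: 0.0
```

Emit:
move_arm(
  xyz=[
    [0,0.1,-2],
    [0,0,-3],
    [0,0,-3],
    [0,0,-3],
    [0,0,-2],
    [0,0,-1.2],
    [0,0,0],
    [0,0,0],
    [0,0,0],
  ],
  spin=[0,0,0,0,0,0,0,0,0],
  gripper=[0,0,0,0,0,0,0,0,0],
)

```text
clock: 2.52
position: [0.5937, 0.1244, 0.1093]
ee_rot: [0.001, 0.713, 0.701, 0.001]
wrist_force: [0.6, -0.0, 0.6]
opening: 0.0001
grasp_force: 0.0
```

```bash
python3 - <<'E'
from h import *
a=viewer.snapshot("side")[:,:,::-1];b=viewer.snapshot("top")[:,:,::-1]
A=cv2.resize(a[140:280,215:375],(640,560));cv2.imwrite("pics/s1.png",A)
E
```

```text
(no output)
```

View pics/s1.png

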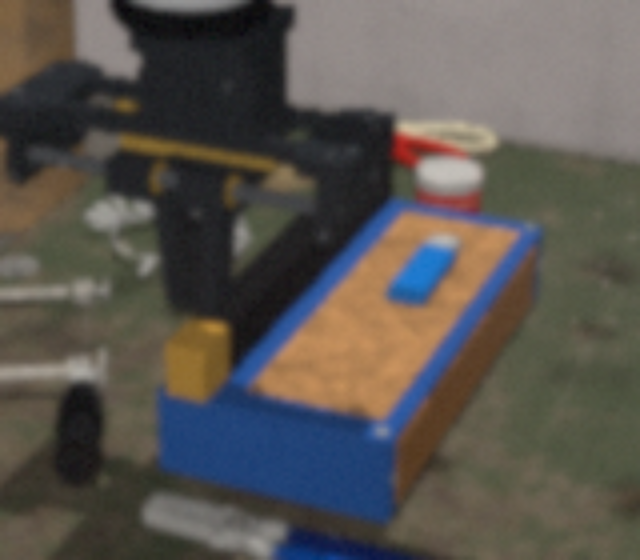

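The closed fingertips, at about (197,310) in the crop, sit just over the brass end at (200,325). I'll descend gently to touch it.

Emit:
move_arm(
  xyz=[
    [0,0.1,-0.5],
    [0,0,-0.5],
    [0,0,-0.3],
    [0,0,-0.1],
    [0,0,-0.1],
    [0,0,-0.1],
    [0,0,0],
    [0,0,0],
  ],
  spin=[0,0,0,0,0,0,0,0],
  gripper=[0,0,0,0,0,0,0,0],
)

```text
clock: 3.28
position: [0.5927, 0.1254, 0.0917]
ee_rot: [0.0, 0.713, 0.701, 0.0]
wrist_force: [0.7, -0.6, 0.2]
opening: 0.0005
grasp_force: 0.0
```

Emit:
move_arm(
  xyz=[
    [0,0,-0.1],
    [0,0,0],
    [0,0,0],
    [0,0,0],
  ],
  spin=[0,0,0,0],
  gripper=[0,0,0,0],
)

```text
clock: 3.62
position: [0.5928, 0.1254, 0.0914]
ee_rot: [0.0, 0.713, 0.701, 0.0]
wrist_force: [-2.0, -0.8, 5.7]
opening: 0.0004
grasp_force: 2.7
```

Contact on the brass is at z ≈ 0.0914 with 6 N. I'll slide along the rail.

Emit:
move_arm(
  xyz=[
    [-0.01,-0.5,0],
    [-0.01,-0.8,0],
    [-0.01,-0.8,0],
    [-0.01,-0.8,0],
    [-0.01,-0.8,0],
    [-0.01,-0.8,0],
  ],
  spin=[0,0,0,0,0,0],
  gripper=[0,0,0,0,0,0],
)

```text
clock: 4.12
position: [0.5927, 0.0801, 0.0915]
ee_rot: [0.0, 0.713, 0.701, 0.001]
wrist_force: [0.4, 5.2, 6.1]
opening: 0.0004
grasp_force: 2.8
```

Emit:
move_arm(
  xyz=[
    [-0.01,-0.8,0],
    [-0.01,-0.8,0],
    [-0.01,-0.8,0],
    [-0.01,-0.8,0],
    [-0.01,-0.8,0],
    [-0.01,-0.8,0],
  ],
  spin=[0,0,0,0,0,0],
  gripper=[0,0,0,0,0,0],
)

```text
clock: 4.62
position: [0.592, 0.0321, 0.0914]
ee_rot: [0.0, 0.713, 0.701, 0.001]
wrist_force: [-0.0, 5.1, 5.8]
opening: 0.0004
grasp_force: 3.0
```

Emit:
move_arm(
  xyz=[
    [-0.01,-0.8,0],
    [-0.01,-0.8,0],
    [-0.02,-0.8,0],
    [-0.01,-0.8,0],
    [-0.01,-0.8,0],
    [-0.02,-0.8,0],
  ],
  spin=[0,0,0,0,0,0],
  gripper=[0,0,0,0,0,0],
)

```text
clock: 5.12
position: [0.5911, -0.0159, 0.0914]
ee_rot: [0.0, 0.713, 0.701, 0.001]
wrist_force: [0.1, 5.6, 5.5]
opening: 0.0003
grasp_force: 3.1
```

Emit:
move_arm(
  xyz=[
    [-0.01,-0.8,0],
    [-0.01,-0.8,0],
    [-0.02,-0.8,0],
    [-0.01,-0.8,0],
    [-0.01,-0.8,0],
  ],
  spin=[0,0,0,0,0],
  gripper=[0,0,0,0,0],
)

```text
clock: 5.53
position: [0.5904, -0.0558, 0.0914]
ee_rot: [0.0, 0.713, 0.701, 0.001]
wrist_force: [-0.6, 5.5, 6.9]
opening: 0.0005
grasp_force: 3.4
```

Emit:
move_arm(
  xyz=[
    [-0.01,-0.4,0],
    [-0.01,-0.4,0],
    [-0.02,-0.4,0],
    [0,0,0],
  ],
  spin=[0,0,0,0],
  gripper=[0,0,0,0],
)

```text
clock: 5.87
position: [0.59, -0.0685, 0.0914]
ee_rot: [0.0, 0.713, 0.701, 0.001]
wrist_force: [-0.4, 1.8, 6.5]
opening: 0.0001
grasp_force: 3.0
```

Emit:
move_arm(
  xyz=[
    [0,-0.3,0],
    [0,-0.2,0],
    [0,0,0],
  ],
  spin=[0,0,0],
  gripper=[0,0,0],
)

```text
clock: 6.12
position: [0.59, -0.073, 0.0914]
ee_rot: [0.0, 0.713, 0.701, 0.001]
wrist_force: [0.6, 3.8, 6.5]
opening: 0.0008
grasp_force: 3.2
```

Emit:
move_arm(
  xyz=[
    [0,-0.3,0],
    [0,0,0],
    [0,0,0],
  ],
  spin=[0,0,0],
  gripper=[0,0,0],
)

```text
clock: 6.37
position: [0.5899, -0.076, 0.0914]
ee_rot: [0.0, 0.713, 0.701, 0.001]
wrist_force: [-0.7, 3.7, 5.8]
opening: 0.0005
grasp_force: 3.1
```

Emit:
move_arm(
  xyz=[
    [0,-0.3,0],
    [0,0,0],
    [0,0,0],
  ],
  spin=[0,0,0],
  gripper=[0,0,0],
)

```text
clock: 6.62
position: [0.5898, -0.0793, 0.0909]
ee_rot: [0.0, 0.713, 0.701, 0.0]
wrist_force: [0.3, 1.5, 4.3]
opening: 0.0003
grasp_force: 2.0
```

Emit:
move_arm(
  xyz=[
    [0,-0.2,0],
    [0,0,0],
    [0,0,0],
  ],
  spin=[0,0,0],
  gripper=[0,0,0],
)

```text
clock: 6.87
position: [0.589, -0.0809, 0.0901]
ee_rot: [-0.0, 0.713, 0.701, -0.0]
wrist_force: [0.6, -0.2, -0.6]
opening: 0.0004
grasp_force: 0.0
```

Emit:
move_arm(
  xyz=[
    [0,-0.3,0],
    [0,0,0],
    [0,0,0],
  ],
  spin=[0,0,0],
  gripper=[0,0,0],
)

```text
clock: 7.12
position: [0.5894, -0.0838, 0.0905]
ee_rot: [-0.0, 0.713, 0.701, -0.0]
wrist_force: [-0.1, -0.2, 0.5]
opening: 0.0005
grasp_force: 0.0
```

The force fell to zero at y ≈ -0.080, so the groove's centre is at y ≈ -0.0885. I'll centre there and lower.

Emit:
move_arm(
  xyz=[
    [0,-0.25,0],
    [0,-0.2,0],
    [0,0,0],
    [0,0,-0.2],
    [0,0,-0.2],
    [0,0,-0.2],
    [0,0,-0.1],
    [0,0,0],
  ],
  spin=[0,0,0,0,0,0,0,0],
  gripper=[0,0,0,0,0,0,0,0],
)

```text
clock: 7.78
position: [0.5893, -0.0879, 0.0832]
ee_rot: [-0.0, 0.713, 0.701, -0.0]
wrist_force: [-0.3, -0.6, -0.0]
opening: 0.0002
grasp_force: 0.0
```

Emit:
move_arm(
  xyz=[
    [0,0,-0.1],
    [0,0,-0.1],
    [0,0,-0.1],
    [0,0,-0.1],
    [0,0,0],
    [0,0,0],
  ],
  spin=[0,0,0,0,0,0],
  gripper=[0,0,0,0,0,0],
)

```text
clock: 8.28
position: [0.5898, -0.0881, 0.0799]
ee_rot: [0.0, 0.713, 0.701, 0.0]
wrist_force: [0.3, -0.1, 2.6]
opening: 0.001
grasp_force: 1.4
```

Emit:
move_arm(
  xyz=[
    [0,0,-0.1],
    [0,0,-0.1],
    [0,0,-0.1],
    [0,0,-0.1],
    [0,0,0],
    [0,0,0],
  ],
  spin=[0,0,0,0,0,0],
  gripper=[0,0,0,0,0,0],
)

```text
clock: 8.78
position: [0.5898, -0.0881, 0.0755]
ee_rot: [0.0, 0.713, 0.701, 0.0]
wrist_force: [1.5, -0.0, 0.9]
opening: 0.0006
grasp_force: 0.7
```

Emit:
move_arm(
  xyz=[
    [0,0,-0.1],
    [0,0,-0.1],
    [0,0,0],
    [0,0,0],
  ],
  spin=[0,0,0,0],
  gripper=[0,0,0,0],
)

```text
clock: 9.12
position: [0.5897, -0.0881, 0.0736]
ee_rot: [0.0, 0.713, 0.701, 0.0]
wrist_force: [1.1, 0.6, 2.5]
opening: 0.0005
grasp_force: 0.8
```

Emit:
move_arm(
  xyz=[
    [0,0,-0.1],
    [0,0,0],
    [0,0,0],
  ],
  spin=[0,0,0],
  gripper=[0,0,0],
)

```text
clock: 9.37
position: [0.5897, -0.0881, 0.0734]
ee_rot: [0.0, 0.713, 0.701, 0.0]
wrist_force: [-2.8, 0.2, 8.4]
opening: 0.0005
grasp_force: 4.1
```

Hard stop: z has settled at 0.0734, exactly 18 mm below the rail top, and the force rose to 8 N. I'll press slightly more to be sure, then withdraw.

Emit:
move_arm(
  xyz=[
    [0,0,-0.04],
    [0,0,0],
    [0,0,0],
  ],
  spin=[0,0,0],
  gripper=[0,0,0],
)

```text
clock: 9.62
position: [0.5898, -0.0881, 0.0734]
ee_rot: [0.0, 0.713, 0.701, 0.0]
wrist_force: [-3.1, 1.0, 11.8]
opening: 0.0005
grasp_force: 5.5
```

Emit:
move_arm(
  xyz=[
    [0,0,0.3],
    [0,0,0.5],
    [0,0,1],
    [0,0,2],
    [0,0,3],
    [0,0,4],
    [0,0,4],
    [0,0,3],
    [0,0,0],
    [0,0,0],
  ],
  spin=[0,0,0,0,0,0,0,0,0,0],
  gripper=[0,0,0,0,0,0,0,0,0,0],
)

```text
clock: 10.45
position: [0.5907, -0.0884, 0.2533]
ee_rot: [0.002, 0.713, 0.701, 0.001]
wrist_force: [-0.0, -0.9, -0.4]
opening: 0.0003
grasp_force: 0.0
```

```bash
python3 - <<'E'
from h import *
a=viewer.snapshot("side")[:,:,::-1]
cv2.imwrite("pics/s2.png",cv2.resize(a[140:300,215:375],(600,600)))
E
```

```text
(no output)
```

View pics/s2.png

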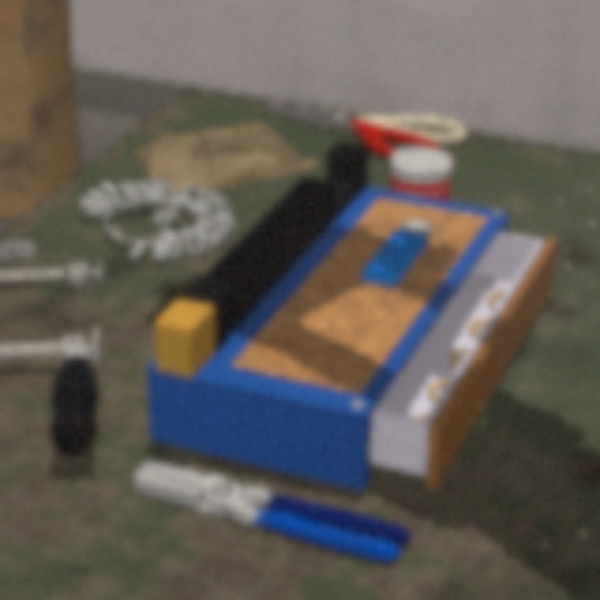

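The drawer stands out, with its front at about (490,360). The lighter (398,255), tin (422,170) and pliers (270,510) are where they were.

```bash
python3 -c "
from workcell import env
print(env.hand_in())"
```

```text
the job is handed in; nothing more can be done
None
```

The drawer is fully out: I felt along the rail from the brass end to the groove and pressed its pad to the hard stop with at most about 12 N, then withdrew clear of everything and handed the job in.

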